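Shut the desk down at its power console

ROBOT

A 7-joint arm with a two-finger parallel gripper is mounted at the origin on a cart in front of the work surface, level with it; the furniture and walls round the work are solid. World frame = base frame: x ahead of the robot, y to its left, z up, the work surface at z = 0. Lengths are in m, angles in rad, forces in N, time in s.
With the tool pointing down it reaches from about 0.4 to 0.85 m from the base axis. Payload 4.5 kg.
Tool frame: the origin (TCP) lies at the very end of the fingers, on their centre line; the grasp point (between the pads) lies 19 mm behind it; x points along the fingers, z is the direction in which the jaws open and shut, and the axes are right-handed (so a half turn about x gives the same grasp; the last joint's range is limited). The gripper opens to 88 mm and grips with 3 to 60 N. Pads are 18 mm wide; open, the fingers measure 123 mm over their backs; the gripper's body (75 mm by 187 mm) begins 45 mm behind the grasp point.
Start: joints at [-1.267, 0.689, -0.195, 1.565, 0.157, 0.902, -0.215], TCP at [0.167, 0.602, 0.239] pointing down, gripper open.
Joint ranges: [-3.01, 3.01], [-0.46, 2.08], [-1.47, 1.51], [0.13, 2.56], [-1, 4.14], [0.04, 2.09], [-2.66, 2.66]. Speed limits (rad/s): [2.57, 2.57, 3.14, 3.14, 3.14, 3.14, 3.14].

INTERFACE

Orientations are given as a unit quaternion [w, x, y, z].
In Python, from station import arm gives the robot as it stands.
- The arm moves only by the shell command python3 -m crank 'ROWS' [FORCE]. ROWS is text: rows parted by semicolons, each of 7 numbers parted by spaces: the shift along the tool's x, y, z in cm, then the turn, a rotation vector about the tool's x, y, z in rad, then the opening, from 0 (shut) to 1 (fully open). In form: x y z rx ry rz grip; .... A call has exactly 10 rows; each row is the pose to reach, as a shift and turn from the pose measured when the call began, along the tool's axes at that moment; what a row does not reach only later rows make up. A row lasts 1/10 s, in which the tool goes at most 50 mm and 8.59 degrees, less where a joint would pass 70% of its speed; a pose out of reach is approached as far as the arm can. A call with a gripper value outside its range is refused whole. The fingers move at their own pace and stop on an object; FORCE is the grip in N (left out, the last holds). Time passes only in rows, so rows that repeat a pose let the fingers close, or fill a call up. It gives the time, the measured TCP pose, the force and the opening at its end, in the units of the state.
- arm.observe(): the state, without advancing time (a new reading comes with each control period).
- arm.snapshot(name): name is "side" or "top"; returns (picture, depth): 400x640x3 uint8, blue, green, red; 400x640 float32, m along the optical axis (not along the pixel's ray), 0 where there is no reading.
- arm.camera_params(name): a dict with "mtx" (3x3 intrinsics, pixels), "rvec" (rotation vector, rad) and "tvec" (3), from world to camera coordinates, as OpenCV has them. Camera axes: x right, y down, z forward; pixel columns grow to the right and rows downward; lengths in m; the calibration is good to about 2 mm. A picture is of the moment at which its call begins. camera_params takes no time and is no camera call.
- arm.close_job(): hands the job in, once; it reports no verdict.
Trained networks look in the newest picture that a camera, given by its name, has taken for a name from the list of things; names that differ only in an ending like _2 or _b are one class to them, and where a whole thing is asked for, a point or a joint stands for the part that bears it (a point fixed in the world has none). Each returns a list of dicts, best first, with "p" (0 to 1); they miss things now and then, are a little off and sometimes report something else, mostly with a low value. They report only what shows in the picture. A call takes as long as a camera call.
- arm.recognise(camera, query): "uv" ([column, row] in pixels, amid what is visible of it).
- arm.trace(camera, query): "region" (400x640 bool, what is visible of it) and "uv" ([column, row] in pixels, amid what is visible of it).
- arm.landmark_of(camera, query): "uv" ([column, row] in pixels: a listed point, or the origin of a listed thing).
The state is a dict: "clock": time; "qpos": joint angles; "qvel": joint speeds; "joint_efforts": joint torques, N m; "position": TCP position; "eef_rot": TCP orientation; "wrist_force": force on the tool from outside, world axes, zero at the start; "wrist_torque": the same for the moment, N m; "opening": finger opening in m.
Only numpy, scipy, OpenCV 4.12 (cv2) and the standard library are available. Lean on these libraries where they do the work, as an engineer would, in place of code of your own. Each camera call takes 0.05 s, during which the arm holds its last target.

TASK

Shut the desk down for the evening at the grey power console: press the blue rocker switch (monitor) fully over to off, then the green one (computer), and last the red one (main), each by pushing down its raised half, the one with the yellow dot. A switch that is off stays off, and the white one (network) stays on throughout. This is pressing only: the stapler, glue stick, eraser and binder clip around the console stay where they are.

Things in the scene. Friction and masses are not known exactly. Their poses are not given: they have to be found in the camera images.
- console: Grey power console, aluminium top plate, fixed to the desk: 124 mm deep (x), 300 wide (y), 40 high. Origin: centre of its underside, on the desk; x to its back, away from the robot, z up; yaw up to 0.6 rad. Four rocker paddles in a row along y, at y = 99, 33, -33, -99 mm; colours change places. Each paddle is 58 mm long (x), 36 wide (y), pivots about y at its centre; black bezels 3 mm high.
- blue_press (a point): Point on the top face of the blue (monitor) paddle, on its front half (nearer the robot, yellow dot near its end), 18 mm from the pivot, mid-width; moves with the paddle. On: this half stands up, point 52 mm above the desk. Off: this half is down, point 45 mm above the desk. Pressing straight down here takes about 2 N; it stops hard at the end and stays where it is left.
- blue_switch (a joint): Angle of the blue (monitor) switch: 0 rad is fully on (front half up), 0.4 rad fully off (front half down); it stays where it is left, even part way.
- green_press (a point): Point on the top face of the green (computer) paddle, on its front half (nearer the robot, yellow dot near its end), 18 mm from the pivot, mid-width; moves with the paddle. On: this half stands up, point 52 mm above the desk. Off: this half is down, point 45 mm above the desk. Pressing straight down here takes about 2 N; it stops hard at the end and stays where it is left.
- green_switch (a joint): Angle of the green (computer) switch: 0 rad is fully on (front half up), 0.4 rad fully off (front half down); it stays where it is left, even part way.
- red_press (a point): Point on the top face of the red (main) paddle, on its front half (nearer the robot, yellow dot near its end), 18 mm from the pivot, mid-width; moves with the paddle. On: this half stands up, point 52 mm above the desk. Off: this half is down, point 45 mm above the desk. Pressing straight down here takes about 2 N; it stops hard at the end and stays where it is left.
- red_switch (a joint): Angle of the red (main) switch: 0 rad is fully on (front half up), 0.4 rad fully off (front half down); it stays where it is left, even part way.
- white_press (a point): Point on the top face of the white (network) paddle, on its front half (nearer the robot, yellow dot near its end), 18 mm from the pivot, mid-width; moves with the paddle. On: this half stands up, point 52 mm above the desk. Off: this half is down, point 45 mm above the desk. Pressing straight down here takes about 2 N; it stops hard at the end and stays where it is left.
- white_switch (a joint): Angle of the white (network) switch: 0 rad is fully on (front half up), 0.4 rad fully off (front half down); it stays where it is left, even part way.
- stapler: Grey-brown stapler 130 x 34 x 48 mm lying loose to the left of the console; origin at the centre of its underside. Not to be moved. Above and behind it hangs the shade of a fixed desk lamp, over x = 0.60 to 0.85 m, y = 0.10 to 0.35 m in the robot's frame, from 440 mm above the desk up: keep wrist and forearm clear of it, for example by crossing the desk from the left at x below 0.45 m.
- glue_stick: Blue and white glue stick, 24 mm across and 92 mm tall, standing loose behind the console; origin at the centre of its foot. Not to be moved.
- eraser: White eraser in a blue sleeve, 21 x 52 x 12 mm, lying loose in front of the console; origin at the centre of its underside. Not to be moved.
- binder_clip: Black binder clip 50 x 32 x 30 mm, loose to the right of the console; origin at the centre of its underside. Not to be moved.

How it is judged:
By the outcome, as a careful person would: the job done as asked, in the order asked, and still so for the second after the job is handed in, with the robot touching nothing.
It also fails if it takes over 42 s, if anything falls off the work surface, if the arm or the gripper's body presses on something with over 40 N, if the wrist force passes 120 N, or if a joint passes its speed limit or range.

## Working session

There is one attempt and no reset: what is moved stays moved. The work goes in short steps, Python scripts to look and compute and a shell command to move; the robot and the scene stay as the last step left them, time stands still between calls to the robot, and variables do not carry over. Pictures are saved under pics/ and viewed, and the job is handed in when it is done.

```bash
mkdir -p pics; ls
python3 - <<'E'
from station import arm
import cv2
s=arm.observe()
for k,v in s.items(): print(k,v)
for c in("top","side"):
    im,d=arm.snapshot(c); cv2.imwrite(f"pics/{c}0.png",im)
    p=arm.camera_params(c); print(c,p)
    for n in("blue","green","red","white"):
        for r in arm.landmark_of(c,n+"_press")[:2]:
            print(n,r["uv"],r["p"])
print(arm.observe()["clock"])
E
```

```text
pics
clock 0.0
qpos [-1.26720478  0.68999521 -0.1944873   1.5663358   0.15729548  0.90249908
 -0.21507982]
qvel [ 1.95945039e-03 -3.93420835e-04 -1.03174349e-03 -6.31699722e-05
 -8.47138788e-05  1.55299588e-05 -1.58000296e-04]
joint_efforts [-1.32934406e-04 -5.27571988e+01 -1.26717590e+00 -1.53423786e+01
 -5.26805513e-02  6.57226512e-03  1.76046556e-04]
position [0.16647432 0.60176602 0.23790454]
eef_rot [ 0.56219677 -0.4286721   0.56317081  0.42780097]
wrist_force [ 0.35147255  0.19759178 -0.28196316]
wrist_torque [ 0.01641638  0.01726414 -0.0318188 ]
opening 0.08820184619900011
top {'mtx': array([[424.68070505,   0.        , 325.71449919],
       [  0.        , 424.68070505, 194.63513094],
       [  0.        ,   0.        ,   1.        ]]), 'rvec': array([ 2.14486384, -2.18227255,  0.13739889]), 'tvec': array([-0.07201523,  0.57022782,  0.9909205 ])}
blue [322.7, 199.9] 0.92
green [375.5, 225.2] 0.94
red [350.1, 208.0] 0.95
white [299.1, 187.6] 0.63
side {'mtx': array([[483.67560667,   0.        , 326.90311297],
       [  0.        , 483.67560667, 195.35459669],
       [  0.        ,   0.        ,   1.        ]]), 'rvec': array([ 1.99999228, -0.24083296,  0.15996609]), 'tvec': array([-0.55303491,  0.06423724,  0.969118  ])}
blue [327.0, 193.5] 0.54
green [312.6, 227.3] 0.83
red [325.3, 208.2] 0.6
white [331.3, 178.3] 0.78
0.5
```

View pics/top0.png

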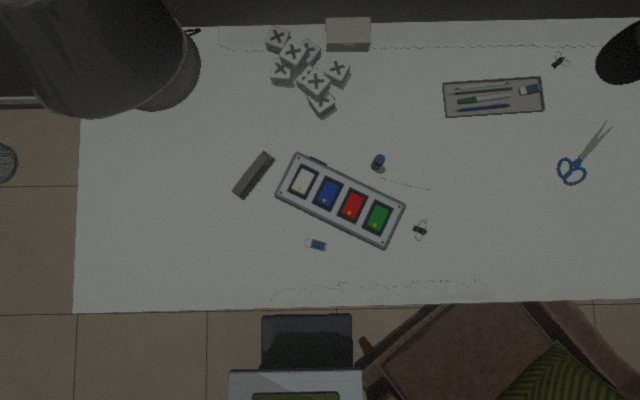

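View pics/side0.png

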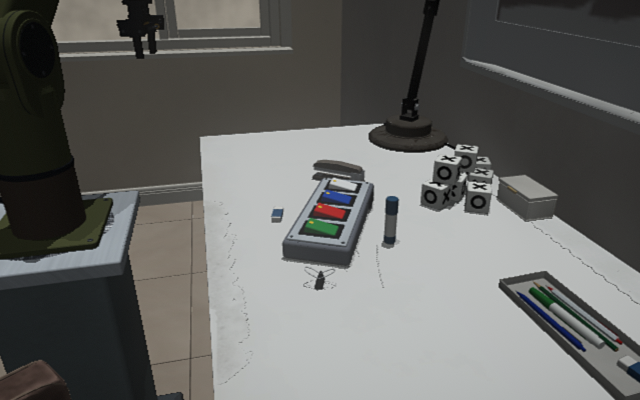

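```bash
cat > h.py <<'E'
import numpy as np, cv2
from station import arm
def cam(c):
    p=arm.camera_params(c);R=cv2.Rodrigues(p["rvec"])[0];return p["mtx"],R,np.array(p["tvec"]).ravel()
def atz(c,uv,z):
    K,R,t=cam(c);r=R.T@np.linalg.solve(K,[uv[0],uv[1],1]);o=-R.T@t
    return o+r*(z-o[2])/r[2]
E
python3 - <<'E'
from h import *
U={"top":dict(blue=[322.7,199.9],green=[375.5,225.2],red=[350.1,208],white=[299.1,187.6]),
"side":dict(blue=[327,193.5],green=[312.6,227.3],red=[325.3,208.2],white=[331.3,178.3])}
for c in U:
    for n in U[c]: print(c,n,atz(c,U[c][n],.052).round(4))
from scipy.spatial.transform import Rotation as R
q=arm.observe()["eef_rot"];print(R.from_quat(np.roll(q,-1)).as_matrix().round(3))
E
```

```text
top blue [ 0.5543 -0.0743  0.052 ]
top green [ 0.4924 -0.1976  0.052 ]
top red [ 0.534  -0.1388  0.052 ]
top white [ 0.5847 -0.0188  0.052 ]
side blue [ 0.5501 -0.0793  0.052 ]
side green [ 0.4903 -0.2127  0.052 ]
side red [ 0.5306 -0.144   0.052 ]
side white [ 0.5785 -0.0042  0.052 ]
[[ 0.    -0.964  0.267]
 [-0.     0.267  0.964]
 [-1.    -0.    -0.   ]]
```

The top picture shows the console around (340,200). The order from the left is white (302,180), blue (328,193), red (353,205), green (379,217), with the yellow dots on the lower, front edges. I'll fit the console pose from the paddle regions.

Run:
```python
from h import *
im,d=arm.snapshot("top")
cr=cv2.resize(im[130:270,220:460],None,fx=3.3,fy=3.3,interpolation=cv2.INTER_CUBIC);cv2.imwrite("pics/crop0.png",np.clip(cr*1.6,0,255))
loc=dict(white=99,blue=33,red=-33,green=-99)
A=[];B=[]
for n in loc:
    r=arm.trace("top",n+"_press")[0]
    v,u=np.nonzero(r["region"]);p=atz("top",[u.mean(),v.mean()],.0485)
    print(n,r["p"],len(u),[u.mean().round(1),v.mean().round(1)],p.round(4),"depth",np.median(d[r["region"]]).round(3));A.append([0,loc[n]/1e3]);B.append(p[:2])
r=arm.trace("top","console")[0];v,u=np.nonzero(r["region"]);print("console",r["p"],len(u),atz("top",[u.mean(),v.mean()],.035).round(4))
box=cv2.minAreaRect(np.c_[u,v].astype(np.float32));print(box,[atz("top",x,.04).round(3) for x in cv2.boxPoints(box)])
A=np.array(A);B=np.array(B)
a=A-A.mean(0);b=B-B.mean(0)
th=np.arctan2((a[:,0]*b[:,1]-a[:,1]*b[:,0]).sum(),(a*b).sum())
Rm=np.array([[np.cos(th),-np.sin(th)],[np.sin(th),np.cos(th)]]);t=B.mean(0)
print("yaw",th,"origin",t,"resid",((Rm@A.T).T+t-B).round(4).tolist())
for n in loc: print(n,"press",(Rm@[-.018,loc[n]/1e3]+t).round(4))
```

```text
white 0.81 339 [np.float64(302.4), np.float64(181.3)] [ 0.6002 -0.0265  0.0485] depth 1.013
blue 0.87 309 [np.float64(326.8), np.float64(193.0)] [ 0.5711 -0.0844  0.0485] depth 1.01
red 0.85 370 [np.float64(351.9), np.float64(205.5)] [ 0.5401 -0.1435  0.0485] depth 1.007
green 0.8 362 [np.float64(376.9), np.float64(217.5)] [ 0.5106 -0.2019  0.0485] depth 1.004
console 0.93 3532 [ 0.554  -0.1141  0.035 ]
((339.800048828125, 199.89999389648438), (123.87815856933594, 52.771202087402344), 26.56505012512207) [array([0.568, 0.046, 0.04 ]), array([ 0.682, -0.012,  0.04 ]), array([ 0.542, -0.276,  0.04 ]), array([ 0.431, -0.216,  0.04 ])]
yaw -0.4734060700922786 origin [ 0.55549663 -0.11409479] resid [[0.0004, 0.0006], [-0.0005, -0.0003], [0.0003, 0.0], [-0.0002, -0.0003]]
white press [ 0.5846 -0.0178]
blue press [ 0.5545 -0.0765]
red press [ 0.5244 -0.1353]
green press [ 0.4943 -0.194 ][ WARN:0@0.852] global loadsave.cpp:1063 imwrite_ Unsupported depth image for selected encoder is fallbacked to CV_8U.
```

View pics/crop0.png

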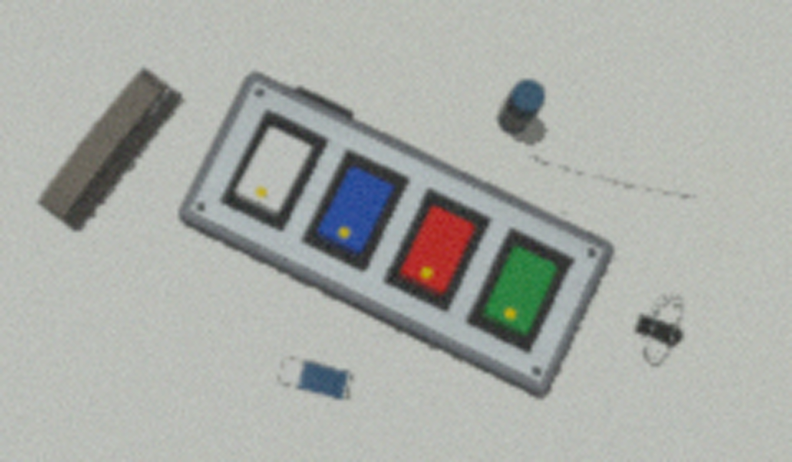

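The paddle spacing fits to within 0.6 mm, and the press points agree with the yellow-dot side. Next: tool-axis shifts to a hover above blue.

```bash
cat >> h.py <<'E'
from scipy.spatial.transform import Rotation as Ro
YAW=-0.4734; ORG=np.array([.5555,-.1141]); LOC=dict(white=.099,blue=.033,red=-.033,green=-.099)
def P(n,dx=-.021):
    c,s=np.cos(YAW),np.sin(YAW);return np.array([[c,-s],[s,c]])@[dx,LOC[n]]+ORG
def go(n,z,dx=-.021):
    s=arm.observe();M=Ro.from_quat(np.roll(s["eef_rot"],-1));t=np.r_[P(n,dx),z]
    c,sn=np.cos(YAW),np.sin(YAW)
    G=Ro.from_matrix(np.array([[0,sn*-1*-1,-sn],[0,-sn*0,c],[-1,0,0]]) if 0 else np.c_[[0,0,-1],[-c,-sn,0],[-sn,c,0]])
    print(s["clock"],"tcp",np.round(s["position"],4),"F",np.round(s["wrist_force"],2),"open",round(s["opening"],4))
    print(n,"target",t.round(4),"shift cm",(M.inv().apply(t-s["position"])*100).round(2),"turn",(M.inv()*G).as_rotvec().round(3))
E
python3 -c "
from h import *
go('blue',.12)"
```

```text
0.8 tcp [0.1666 0.6024 0.2388] F [-0.84 -0.22  0.41] open 0.0881
blue target [ 0.5519 -0.0752  0.12  ] shift cm [ 11.87 -55.19 -55.04] turn [ 0.204  0.    -0.   ]
```

```bash
python3 -m crank '0 -2.5 -2.5 0 0 0 0; 0 -6 -6 0.02 0 0 0; 0 -9.5 -9.5 0.05 0 0 0; 0 -13 -13 0.08 0 0 0; 0 -16.5 -16.5 0.1 0 0 0; 0 -20 -20 0.12 0 0 0; 0 -23.5 -23.5 0.14 0 0 0; 0 -27 -27 0.16 0 0 0; 0 -30.5 -30.5 0.18 0 0 0; 0 -33 -33 0.2 0 0 0' 20; python3 -c "
from h import *
go('blue',.10)"
```

```text
clock: 1.8
position: [0.3981, 0.1932, 0.2389]
eef_rot: [0.603, -0.369, 0.603, 0.368]
wrist_force: [-0.2, 0.4, 0.0]
opening: 0.0103
1.8 tcp [0.3981 0.1932 0.2389] F [-0.24  0.37  0.  ] open 0.0103
blue target [ 0.5519 -0.0752  0.1   ] shift cm [ 13.93 -25.91 -16.86] turn [-0.    -0.     0.001]
```

```bash
python3 -m crank '0 -3.4 -2.2 0 0 0 0; 0 -7 -4.6 0 0 0 0; 0 -11 -7.2 0 0 0 0; 0 -15 -9.8 0 0 0 0; 1 -19 -12.4 0 0 0 0; 3 -22.5 -14.7 0 0 0 0; 6 -25 -16.3 0 0 0 0; 9 -25.9 -16.9 0 0 0 0; 11 -25.9 -16.9 0 0 0 0; 12 -25.9 -16.9 0 0 0 0' 20
python3 - <<'E'
from h import *
go('blue',.047)
im,d=arm.snapshot("side");cv2.imwrite("pics/side1.png",im)
im,d=arm.snapshot("top");cv2.imwrite("pics/top1.png",cv2.resize(im[100:300,200:480],None,fx=2.8,fy=2.8))
E
```

```text
clock: 2.8
position: [0.5507, -0.0759, 0.1175]
eef_rot: [0.603, -0.368, 0.604, 0.369]
wrist_force: [-0.3, 0.1, 0.6]
opening: 0.0006
2.8 tcp [ 0.5507 -0.0759  0.1175] F [-0.26  0.08  0.57] open 0.0006
blue target [ 0.5519 -0.0752  0.047 ] shift cm [ 7.04 -0.08  0.13] turn [-0.001 -0.001 -0.001]
```

View pics/side1.png

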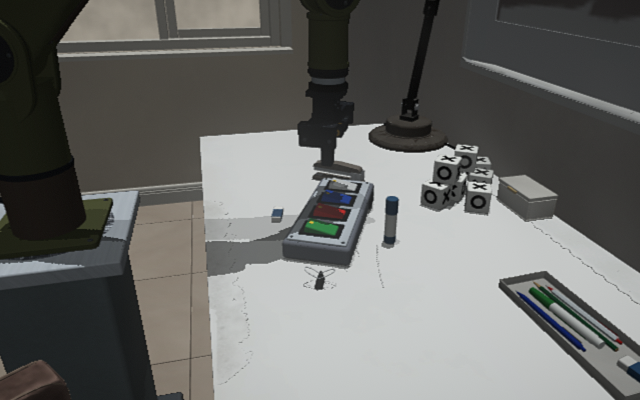

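View pics/top1.png

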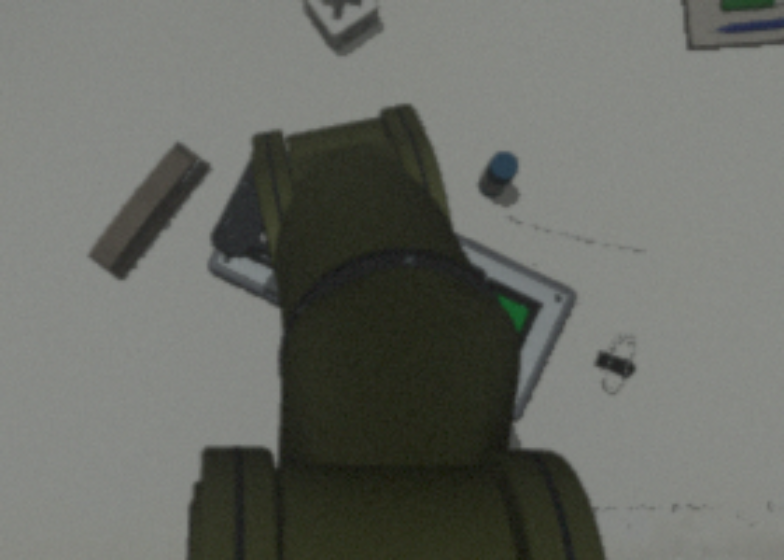

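Hover is right (tip above blue, body clear of the stapler and glue stick). Descending gently.

```bash
python3 -m crank '1.5 -0.1 0.1 0 0 0 0; 3 -0.1 0.1 0 0 0 0; 4.5 -0.1 0.1 0 0 0 0; 5.5 -0.1 0.1 0 0 0 0; 6 -0.1 0.1 0 0 0 0; 6.3 -0.1 0.1 0 0 0 0; 6.5 -0.1 0.1 0 0 0 0; 6.7 -0.1 0.1 0 0 0 0; 6.9 -0.1 0.1 0 0 0 0; 7 -0.1 0.1 0 0 0 0'; python3 -c "
from h import *
go('blue',.046)"
```

```text
clock: 3.9
position: [0.5518, -0.0744, 0.0485]
eef_rot: [0.603, -0.369, 0.604, 0.369]
wrist_force: [-2.0, 1.8, 4.9]
opening: 0.0006
3.9 tcp [ 0.5518 -0.0744  0.0485] F [-2.02  1.83  4.89] open 0.0006
blue target [ 0.5519 -0.0752  0.046 ] shift cm [ 0.25 -0.04 -0.06] turn [ 0.    -0.001 -0.001]
```

```bash
python3 -m crank '0.1 0 -0.05 0 0 0 0; 0.2 0 -0.05 0 0 0 0; 0.3 0 -0.05 0 0 0 0; 0.35 0 -0.05 0 0 0 0; 0.4 0 -0.05 0 0 0 0; 0.45 0 -0.05 0 0 0 0; 0.45 0 -0.05 0 0 0 0; 0.45 0 -0.05 0 0 0 0; 0.45 0 -0.05 0 0 0 0; 0.45 0 -0.05 0 0 0 0'; python3 -c "
from h import *
go('blue',.046)"
```

```text
clock: 4.9
position: [0.5516, -0.0743, 0.0465]
eef_rot: [0.603, -0.369, 0.603, 0.369]
wrist_force: [-6.9, 2.8, 26.6]
opening: 0.0005
4.9 tcp [ 0.5516 -0.0743  0.0465] F [-6.85  2.83 26.58] open 0.0005
blue target [ 0.5519 -0.0752  0.046 ] shift cm [ 0.05 -0.06 -0.07] turn [ 0.001 -0.001 -0.   ]
```

Blue hit its hard stop (z = 46.5 mm against 46 expected, 27 N). Lift, cross over red to green.

```bash
python3 -m crank '-1.5 0 0 0 0 0 0; -4 0 0 0 0 0 0; -6 0 -1 0 0 0 0; -6.5 0 -4 0 0 0 0; -6.5 0 -7.5 0 0 0 0; -6.5 0 -11 0 0 0 0; -6.5 0 -13 0 0 0 0; -6.5 0 -13.2 0 0 0 0; -6.5 0 -13.2 0 0 0 0; -6.5 0 -13.2 0 0 0 0'
python3 - <<'E'
from h import *
go('green',.047)
im,d=arm.snapshot("side");cv2.imwrite("pics/side2.png",cv2.resize(im[100:300,200:440],None,fx=3,fy=3))
im,d=arm.snapshot("top");cv2.imwrite("pics/top2.png",cv2.resize(im[100:300,200:480],None,fx=2.8,fy=2.8))
E
```

```text
clock: 5.9
position: [0.4929, -0.1901, 0.1116]
eef_rot: [0.603, -0.37, 0.602, 0.37]
wrist_force: [0.1, 0.7, 0.5]
opening: 0.0004
5.9 tcp [ 0.4929 -0.1901  0.1116] F [0.09 0.68 0.52] open 0.0004
green target [ 0.4917 -0.1926  0.047 ] shift cm [ 6.46 -0.   -0.29] turn [0.003 0.001 0.   ]
```

View pics/side2.png

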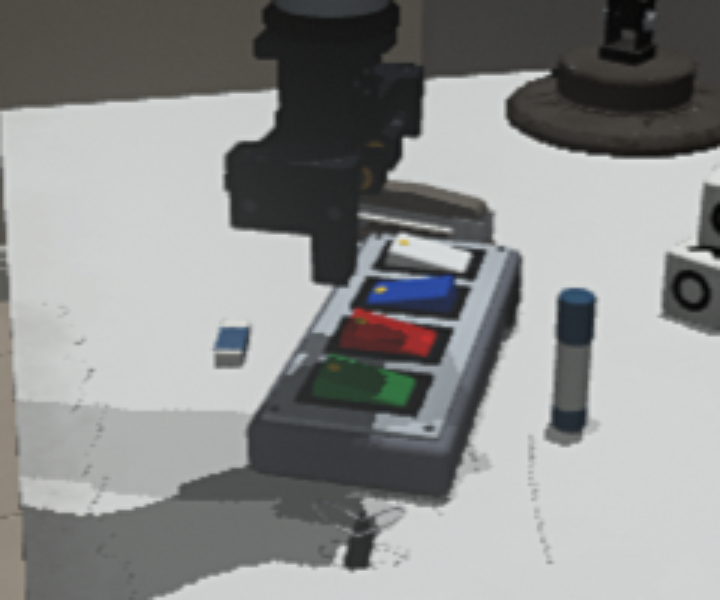

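View pics/top2.png

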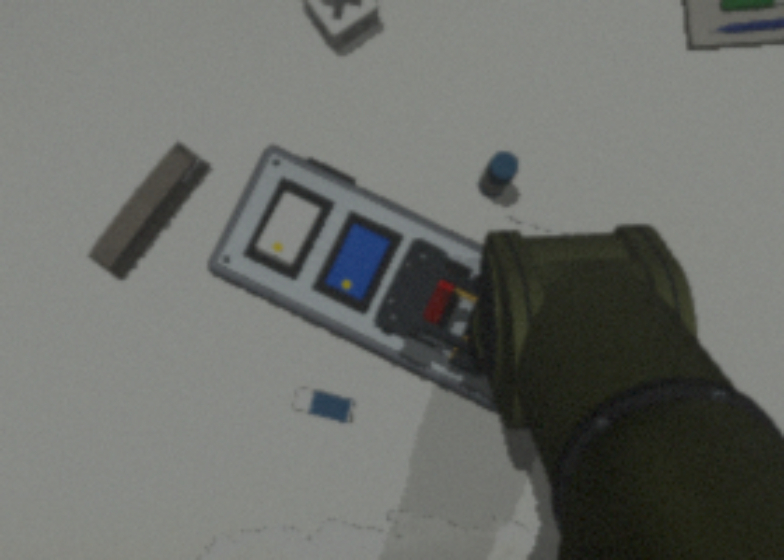

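The crop shows blue now tilted front-down (off) at (412,293), with white, red and green still front-up. Pressing green.

```bash
python3 -m crank '1.5 0 -0.25 0 0 0 0; 3.5 0 -0.25 0 0 0 0; 5 0 -0.25 0 0 0 0; 5.7 0 -0.25 0 0 0 0; 6 0 -0.25 0 0 0 0; 6.2 0 -0.25 0 0 0 0; 6.4 0 -0.25 0 0 0 0; 6.5 0 -0.25 0 0 0 0; 6.6 0 -0.25 0 0 0 0; 6.65 0 -0.25 0 0 0 0'; python3 -c "
from h import *
go('green',.046)"
```

```text
clock: 7.0
position: [0.4913, -0.1916, 0.0466]
eef_rot: [0.603, -0.37, 0.602, 0.37]
wrist_force: [-4.8, 4.4, 20.8]
opening: 0.0006
7.0 tcp [ 0.4913 -0.1916  0.0466] F [-4.81  4.39 20.78] open 0.0006
green target [ 0.4917 -0.1926  0.046 ] shift cm [ 0.06 -0.08 -0.08] turn [ 0.004  0.001 -0.   ]
```

Green has hit its stop too. I'll push slightly further to confirm, then lift and move to above red.

```bash
python3 -m crank '0.2 0 -0.05 0 0 0 0; 0.25 0 -0.05 0 0 0 0; 0.25 0 -0.05 0 0 0 0; -1.5 0 0 0 0 0 0; -4 0 0 0 0 0 0; -6.5 0 1.5 0 0 0 0; -6.5 0 4.5 0 0 0 0; -6.5 0 6.4 0 0 0 0; -6.5 0 6.5 0 0 0 0; -6.5 0 6.5 0 0 0 0'
python3 - <<'E'
from h import *
go('red',.0445)
im,d=arm.snapshot("side");cv2.imwrite("pics/side3.png",cv2.resize(im[100:300,200:440],None,fx=3,fy=3))
E
```

```text
clock: 8.0
position: [0.5207, -0.1344, 0.1117]
eef_rot: [0.603, -0.37, 0.602, 0.37]
wrist_force: [-0.7, -0.2, -0.2]
opening: 0.0002
8.0 tcp [ 0.5207 -0.1344  0.1117] F [-0.66 -0.22 -0.24] open 0.0002
red target [ 0.5218 -0.1339  0.0445] shift cm [ 6.72 -0.07  0.1 ] turn [0.004 0.    0.001]
```

View pics/side3.png

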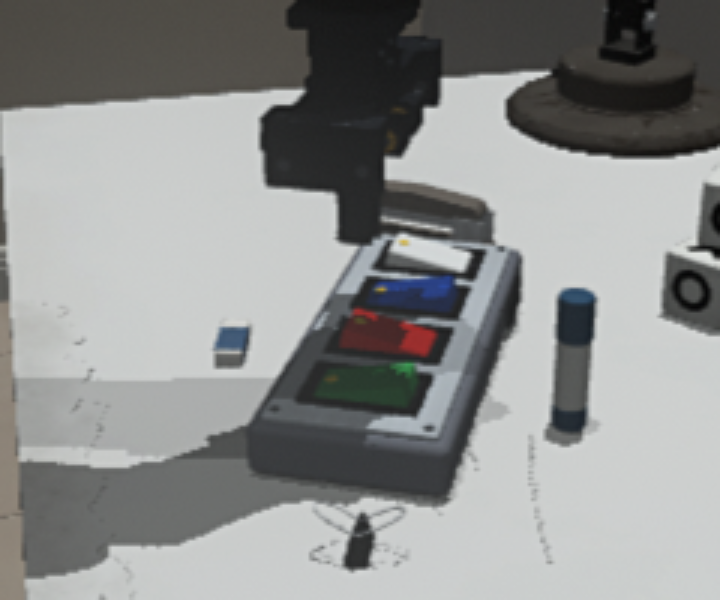

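Green (360,382) is now front-down like blue; red and white are still on. Pressing red.

```bash
python3 -m crank '1.5 0 0.1 0 0 0 0; 3.5 -0.1 0.1 0 0 0 0; 5 -0.1 0.1 0 0 0 0; 5.7 -0.1 0.1 0 0 0 0; 6 -0.1 0.1 0 0 0 0; 6.2 -0.1 0.1 0 0 0 0; 6.4 -0.1 0.1 0 0 0 0; 6.55 -0.1 0.1 0 0 0 0; 6.65 -0.1 0.1 0 0 0 0; 6.7 -0.1 0.1 0 0 0 0'; python3 -c "
from h import *
go('red',.046)"; python3 -m crank '0.1 0 0 0 0 0 0; 0.2 0 0 0 0 0 0; 0.2 0 0 0 0 0 0; 0.2 0 0 0 0 0 0; 0.2 0 0 0 0 0 0; 0.2 0 0 0 0 0 0; 0.2 0 0 0 0 0 0; 0.2 0 0 0 0 0 0; 0.2 0 0 0 0 0 0; 0.2 0 0 0 0 0 0'
```

```text
clock: 9.05
position: [0.5206, -0.1354, 0.0466]
eef_rot: [0.602, -0.37, 0.603, 0.369]
wrist_force: [-6.8, 0.3, 23.5]
opening: 0.0005
9.05 tcp [ 0.5206 -0.1354  0.0466] F [-6.76  0.29 23.46] open 0.0005
red target [ 0.5218 -0.1339  0.046 ] shift cm [ 0.06 -0.04  0.19] turn [ 0.002 -0.002  0.   ]
clock: 10.05
position: [0.5205, -0.1354, 0.0467]
eef_rot: [0.602, -0.37, 0.603, 0.369]
wrist_force: [-5.1, 1.4, 19.3]
opening: 0.0006
```

Lift clear and back towards the robot, high, so the top camera sees the console.

```bash
python3 -m crank '-2 0 0 0 0 0 0; -5 0 0 0 0 0 0; -9 0 0 0 0 0 0; -13 0 -1 0 0 0 0; -16 0 -4 0 0 0 0; -18 0 -8 0 0 0 0; -18 0 -12 0 0 0 0; -18 0 -16 0 0 0 0; -18 0 -20 0 0 0 0; -18 0 -23 0 0 0 0'; python3 -m crank '0 0 0 0 0 0 0; 0 0 -4 0 0 0 0; 0 0 -7 0 0 0 0; 0 0 -10 0 0 0 0; 0 0 -10 0 0 0 0; 0 0 -10 0 0 0 0; 0 0 -10 0 0 0 0; 0 0 -10 0 0 0 0; 0 0 -10 0 0 0 0; 0 0 -10 0 0 0 0'
python3 - <<'E'
from h import *
im,d=arm.snapshot("side");cv2.imwrite("pics/side4.png",cv2.resize(im[130:330,200:440],None,fx=3,fy=3))
im,d=arm.snapshot("top");cv2.imwrite("pics/top4.png",cv2.resize(im[100:300,200:480],None,fx=2.8,fy=2.8))
E
```

```text
clock: 11.05
position: [0.4151, -0.3428, 0.2278]
eef_rot: [0.603, -0.371, 0.604, 0.367]
wrist_force: [-0.1, -0.2, 0.3]
opening: 0.0005
clock: 12.05
position: [0.37, -0.4312, 0.2282]
eef_rot: [0.603, -0.371, 0.603, 0.368]
wrist_force: [-0.0, -0.8, -0.2]
opening: 0.0007
```

View pics/side4.png

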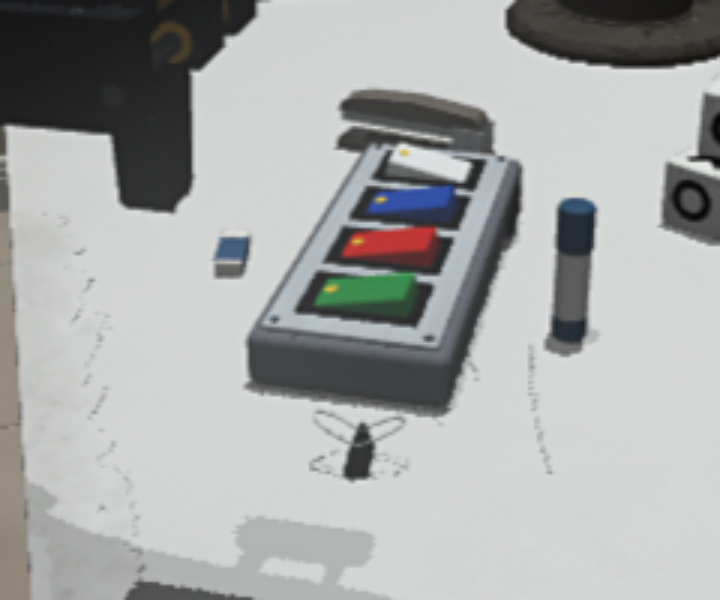

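View pics/top4.png

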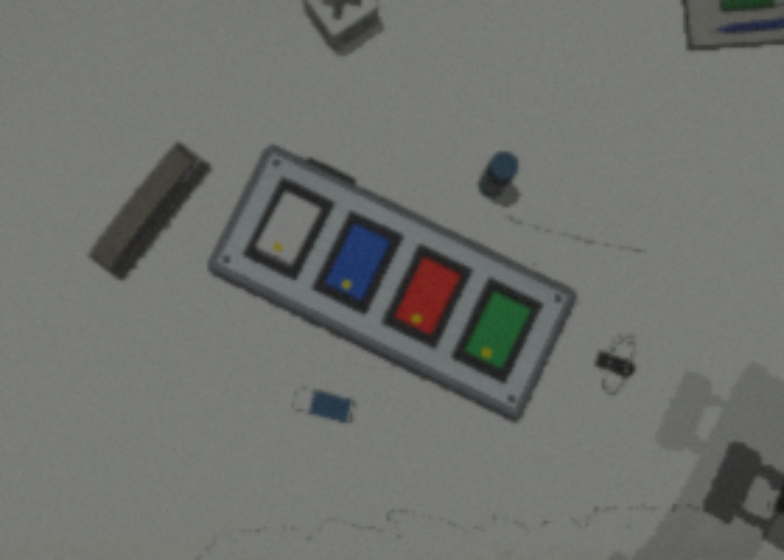

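In the side crop, blue (408,203), red (390,247) and green (365,292) all have their dotted halves down at the same tilt. White (430,163) is still on, and the loose items are where they were. Handing in.

```bash
python3 -c "
from station import arm
s=arm.observe();print(s['clock'],abs(s['qvel']).max(),s['wrist_force'])
print(arm.close_job())"
```

```text
12.15 0.004372753895578177 [ 0.25934688  0.64538467 -0.1461721 ]
the job is handed in; nothing more can be done
None
```

I switched off blue (monitor), then green (computer), then red (main), pressing with the closed fingertips, and handed the job in at about 12.2 s of the 42 s allowed.

- **Switches off:** each of the three stopped hard with the fingertips at about 46.5 mm (46 mm expected), under readings of about 20–27 N vertically. In the final side picture all three have the dotted half down at the same tilt.
- **White (network):** it is still on in the final pictures.
- **Loose items:** the stapler, glue stick, eraser and binder clip show no movement in the pictures.
- **Arm:** it was clear of everything and still when I handed in.
- **Disagreement:** before the moves, the two cameras' network estimates of the same press points differed by up to about 15 mm, for green and white. I used the top camera's fit of the four paddles, which matched the given spacing to within 0.6 mm, and the presses landed as expected.

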